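# Set the hotplate's heat wheel and switch it on

### The arm

A 7-joint arm with a two-finger parallel gripper is mounted at the origin on the work surface. World frame = base frame: x ahead of the robot, y to its left, z up, the work surface at z = 0. Lengths are in m, angles in rad, forces in N, time in s.
With the tool pointing down it reaches from about 0.425 to 0.875 m from the base axis. Payload 9.9 kg.
Tool frame: the origin (TCP) lies on the centre line of the jaws, within the pads' length; the fingertips stand 14 mm ahead of it and the grasp point (between the pads) lies 5 mm behind it (manip.nose_length is the distance from the TCP to the fingertips, in m); y points along the fingers, z is the direction in which the jaws open and shut, and the axes are right-handed (so a half turn about y gives the same grasp; the last joint's range is limited). The gripper opens to 85 mm and grips with 20 to 120 N. Pads are 22 mm wide; open, the fingers measure 114 mm over their backs; the gripper's body (76 mm by 85 mm) begins 54 mm behind the grasp point. The pads swing forward as they close: fully open they stand 13 mm farther back than shut.
Start: joints at [1.134, 0.576, 0.025, 1.437, -0.015, 1.129, -0.057], TCP at [0.233, -0.633, 0.245] pointing down, gripper open.
Joint ranges: [-2.76, 2.76], [-0.34, 2.15], [-1.52, 1.57], [0.19, 2.46], [-1.09, 4.23], [0.17, 1.99], [-2.82, 2.82]. Speed limits (rad/s): [2.22, 2.22, 3.01, 3.01, 3.14, 3.14, 3.14].

### API

Orientations are given as a unit quaternion [x, y, z, w].
In Python, from rig import monitor, cams, close_job, manip gives the robot as it stands. The module is installed in compiled form; this text tells all that it offers.
- The arm moves only by the shell command python3 -m crank 'ROWS'. ROWS is JSON, a list of rows, each a list of 7 numbers: the turn, a rotation vector about the tool's x, y, z in rad, then the shift along the tool's x, y, z in mm, then the opening, from 0 (shut) to 1 (fully open). In form: [[ax, ay, az, dx, dy, dz, gripper], ...]. A call has 1 to 12 rows; each row shifts and turns the commanded pose from where the row before left it, along the tool's axes as they then stand; what a row does not reach is not made up. A row lasts 1/10 s, in which the tool goes at most 50 mm and 8.59 degrees, less where a joint would pass 70% of its speed; a pose out of reach is approached as far as the arm can. A call with a gripper value outside its range is refused whole. The fingers move at their own pace and stop on an object; the grip force is fixed at half the most. Time passes only in rows, so rows that do not move let the fingers close. It gives the time, the measured TCP pose, the force and the opening at its end, in the units of the state.
- monitor.state(): the state, without advancing time (a new reading comes with each control period).
- cams.camera(name): name is "scene" or "side" or "wrist"; returns a dict with "color" (400x640x3 uint8, red, green, blue), "fx", "fy", "cx", "cy" (pixels), "k1" (the pictures are not rectified: a ray, as slopes to the right and down, at radius r is drawn at 1 + k1 r^2 times it, then the intrinsics apply), "camera_from_world" (4x4, takes a point from world to camera coordinates); the wrist camera has in their place "mount" (4x4, takes a point from camera to tool coordinates, whose origin is the TCP and whose axes are the tool frame's). Camera axes: x right, y up, looking along -z (the intrinsics and any distortion apply to the point x, -y, -z); pixel columns grow to the right and rows downward; lengths in m; the calibration is good to about 2 mm. A picture is of the moment at which its call begins: read the wrist's pose just before it. There is no depth.
- close_job(): hands the job in, once; it reports no verdict.
The state is a dict: "time": time; "q": joint angles; "qvel": joint speeds; "joint_efforts": joint torques, N m; "position": TCP position; "tool_rot": TCP orientation; "wrist_force": force on the tool from outside, world axes, zero at the start; "moment": the same for the moment, N m; "opening": finger opening in m.
Only numpy, scipy, OpenCV 4.12 (cv2) and the standard library are available. Lean on these libraries where they do the work, as an engineer would, in place of code of your own. Each camera call takes 0.05 s, during which the arm holds its last target.

### The job

Turn up the hotplate by stroking its knurled heat wheel with a fingertip until it clicks into its third position, the blue mark between the white lines; only then press the green power button fully in and let it come up again. Work gently, do not lift or shift the hotplate, and leave the pan, the mug and the jar where they stand.

Things in the scene. Friction and masses are not known exactly. Their poses are not given: they have to be found in the camera images.
- hotplate: portable hotplate, white case 300 x 250 mm (its x by y), loose on its feet, 2.6 kg. Origin: centre of its underside on the counter. Case top 75 mm up; on it a round dark plate, 180 mm across, 12 mm thick, centred at x = +42 mm. The control strip lies along the edge nearest the robot, at x = -113 mm: its +x points from the strip to the round plate.
- wheel_crown (a point): fixed point of the hotplate at the top of the heat wheel's rim at rest, 89 mm above the counter; axes as the hotplate's. The wheel: black and grey knurled thumbwheel, 70 mm diameter, 16 mm wide, on edge, its top 14 mm standing out of the strip. A black cheek 5 mm high on either side (50 mm long, outer sides 31 mm apart) has a white line across its middle.
- wheel_axle (a point): fixed point of the hotplate at the middle of the wheel's axle at rest, 35 mm below wheel_crown; the axle runs level along the hotplate's y. The axle is sprung: pressed from above it starts to give at 3 N and sinks 1 mm for each further 1.5 N, at most 5 mm. The fingertips must press it in a little (1 to 4 mm) to drag the rim along.
- heat_wheel (a joint): turn of the wheel, rad; grows as the top of the rim is stroked along the hotplate's +x. Detents 0.5 rad (17.5 mm of rim) apart, with a coloured mark then between the white lines: 0 white (off), 0.5 yellow, 1.0 blue, 1.5 red; stops just beyond. Let go between two, it falls into the nearer. Each click takes about 2 N at the rim. Starts at white or yellow.
- power_top (a point): centre of the top face of the green round push button, 26 mm in diameter, in a black round housing 42 mm across and 12 mm high on the control strip, 118 mm from the wheel along the hotplate's -y; the top stands 22 mm above the strip when up.
- power (a joint): how far the power button is pressed, m: 0 up, 0.006 fully in; springs back; starts to move at 1.5 N and takes 5 N to press fully.
- pan_center (a point): centre, half-way up, of a steel pan standing on the round plate: 144 mm across, 55 mm high, two black side handles reaching 106 mm from its axis; 0.6 kg or so. Bystander.
- mug_center (a point): centre, half-way up, of a blue mug on the counter beside the hotplate, 76 mm across, 90 mm high. Bystander.
- jar_center (a point): centre, half-way up, of an amber glass jar with a red lid on the counter beside the hotplate, 64 mm across, 100 mm high. Bystander.

How it is judged:
By the outcome, as a careful person would: the job done as asked, in the order asked, and still so for the second after the job is handed in, with the robot touching nothing.
It also fails if it takes over 51 s, if anything falls off the work surface, if the arm or the gripper's body presses on something with over 40 N, if the wrist force passes 120 N, or if a joint passes its speed limit or range.

## Working session

There is one attempt and no reset: what is moved stays moved. The work goes in short steps, Python scripts to look and compute and a shell command to move; the robot and the scene stay as the last step left them, time stands still between calls to the robot, and variables do not carry over. Pictures are saved under pics/ and viewed, and the job is handed in when it is done.

```bash
mkdir -p pics; ls; python3 - <<'E'
from rig import monitor,cams,manip
import cv2,numpy as np
s=monitor.state()
for k in s: print(k,np.round(s[k],4))
print(manip.nose_length)
for n in ["scene","side","wrist"]:
    c=cams.camera(n); cv2.imwrite(f"pics/{n}0.png",c["color"][:,:,::-1])
    np.savez(f"{n}0.npz",**c)
    print(n,{k:np.round(v,4).tolist() for k,v in c.items() if k!="color"})
E
```

```text
pics
time 0.0
q [ 1.1342  0.5765  0.0248  1.4379 -0.015   1.129  -0.0565]
qvel [ 0.0008  0.0007  0.0007 -0.0008  0.      0.0001 -0.0003]
joint_efforts [-7.00000e-04 -7.65759e+01  2.25070e+00 -2.85960e+01  1.53000e-02
  1.28000e-02 -1.00000e-04]
position [ 0.2331 -0.633   0.2444]
tool_rot [-0.1242  0.6967 -0.6956  0.124 ]
wrist_force [ 0.4342 -0.3274 -0.1326]
moment [-0.0326  0.0274 -0.002 ]
opening 0.0856
0.014
scene {'fx': 448.5877, 'fy': 448.5877, 'cx': 314.8163, 'cy': 200.8431, 'k1': -0.1214, 'camera_from_world': [[-0.8854, 0.4646, -0.0098, 0.5201], [-0.3895, -0.7305, 0.561, 0.2168], [0.2535, 0.5005, 0.8278, -1.3968], [0.0, 0.0, 0.0, 1.0]]}
side {'fx': 451.6449, 'fy': 451.6449, 'cx': 321.2289, 'cy': 199.3722, 'k1': 0.0297, 'camera_from_world': [[-0.9176, -0.3972, 0.0159, 0.5745], [0.2538, -0.5546, 0.7925, -0.2183], [-0.3059, 0.7312, 0.6097, -0.8898], [0.0, 0.0, 0.0, 1.0]]}
wrist {'fx': 352.2425, 'fy': 352.2425, 'cx': 321.3624, 'cy': 197.5246, 'k1': -0.0744, 'mount': [[-0.0004, -0.9551, -0.2963, -0.0767], [0.0005, 0.2963, -0.9551, -0.1291], [1.0, -0.0006, 0.0003, -0.0013], [0.0, 0.0, 0.0, 1.0]]}
```

View pics/scene0.png

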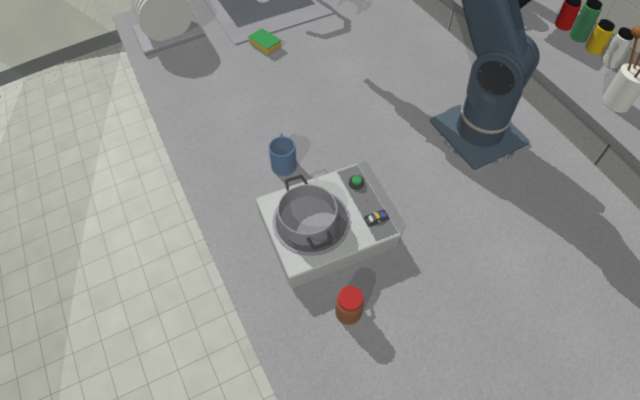

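View pics/side0.png

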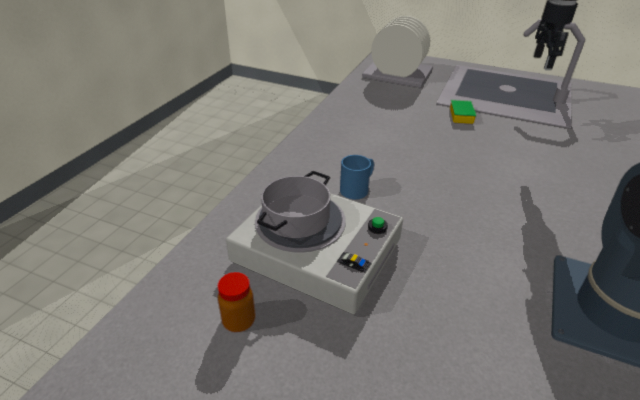

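View pics/wrist0.png

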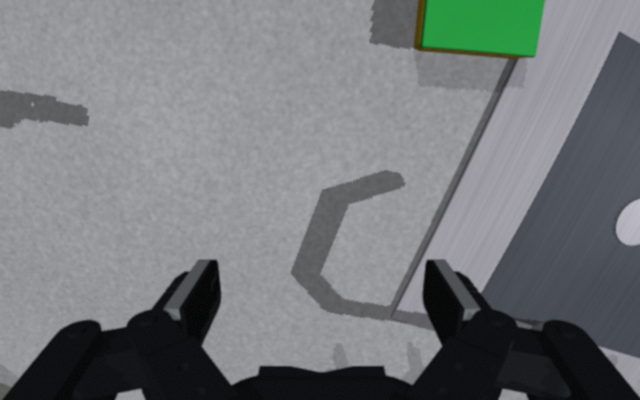

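```bash
cat > h.py <<'E'
import numpy as np, cv2
def load(f): return dict(np.load(f))
def K(c): return np.array([[c["fx"],0,c["cx"]],[0,c["fy"],c["cy"]],[0,0,1.]])
def D(c): return np.array([float(c["k1"]),0,0,0,0])
def cam2world(c,T_wt=None):
    if "mount" in c: return T_wt@c["mount"]
    return np.linalg.inv(c["camera_from_world"])
def ray(c,uv,T_wt=None):
    p=cv2.undistortPoints(np.array([[uv]],float),K(c),D(c),None,None,None) if 0 else cv2.undistortPointsIter(np.array([[uv]],float),K(c),D(c),None,None,(3,100,1e-10))
    x,y=p[0,0]; M=cam2world(c,T_wt)
    return M[:3,3], M[:3,:3]@np.array([x,-y,-1.])
def onz(c,uv,z,T=None):
    o,d=ray(c,uv,T); return o+d*(z-o[2])/d[2]
def tri(rs):
    A=np.zeros((3,3));b=np.zeros(3)
    for o,d in rs:
        d=d/np.linalg.norm(d);P=np.eye(3)-np.outer(d,d);A+=P;b+=P@o
    x=np.linalg.solve(A,b)
    return x,[np.linalg.norm((np.eye(3)-np.outer(d,d)/(d@d))@(x-o)) for o,d in rs]
def proj(c,X,T=None):
    M=np.linalg.inv(cam2world(c,T)); p=M[:3,:3]@np.asarray(X)+M[:3,3]
    x,y=p[0]/-p[2],-p[1]/-p[2]; f=1+c["k1"]*(x*x+y*y)
    return np.array([c["fx"]*x*f+c["cx"],c["fy"]*y*f+c["cy"]])
def tool(s):
    from scipy.spatial.transform import Rotation as R
    T=np.eye(4);T[:3,:3]=R.from_quat(s["tool_rot"]).as_matrix();T[:3,3]=s["position"];return T
def hsv(c): return cv2.cvtColor(c["color"],cv2.COLOR_RGB2HSV)
def blobs(c,lo,hi,roi,amin=3):
    m=cv2.inRange(hsv(c),np.array(lo),np.array(hi)); z=np.zeros_like(m); x0,y0,x1,y1=roi; z[y0:y1,x0:x1]=m[y0:y1,x0:x1]
    n,l,st,ce=cv2.connectedComponentsWithStats(z)
    return [(st[i,4],st[i,:4].tolist(),ce[i].round(1).tolist()) for i in range(1,n) if st[i,4]>=amin]
E
python3 - <<'E'
from h import *
a=load("scene0.npz");b=load("side0.npz")
cv2.imwrite("pics/sz.png",cv2.resize(a["color"][150:290,240:420,::-1],None,fx=4,fy=4,interpolation=2))
cv2.imwrite("pics/dz.png",cv2.resize(b["color"][165:315,220:410,::-1],None,fx=4,fy=4,interpolation=2))
for c,r in((a,(330,150,410,250)),(b,(330,200,410,290))):
    for nm,lo,hi in(("green",(50,90,40),(80,255,255)),("blue",(108,120,50),(130,255,255)),("yel",(18,120,80),(32,255,255)),("white",(0,0,215),(179,40,255)),("red",(0,120,120),(8,255,255))):
        print(nm,blobs(c,lo,hi,r))
E
```

```text
green [(np.int32(69), [352, 176, 10, 9], [356.3, 179.6])]
blue [(np.int32(15), [381, 211, 4, 6], [382.4, 213.5])]
yel [(np.int32(18), [375, 213, 5, 6], [377.0, 215.5])]
white []
red []
green [(np.int32(119), [372, 217, 13, 11], [377.6, 222.0])]
blue [(np.int32(20), [358, 258, 8, 9], [361.5, 262.0])]
yel [(np.int32(35), [350, 254, 8, 7], [353.7, 257.2])]
white []
red []
```

```bash
sleep 0
```

```text
(no output)
```

View pics/sz.png

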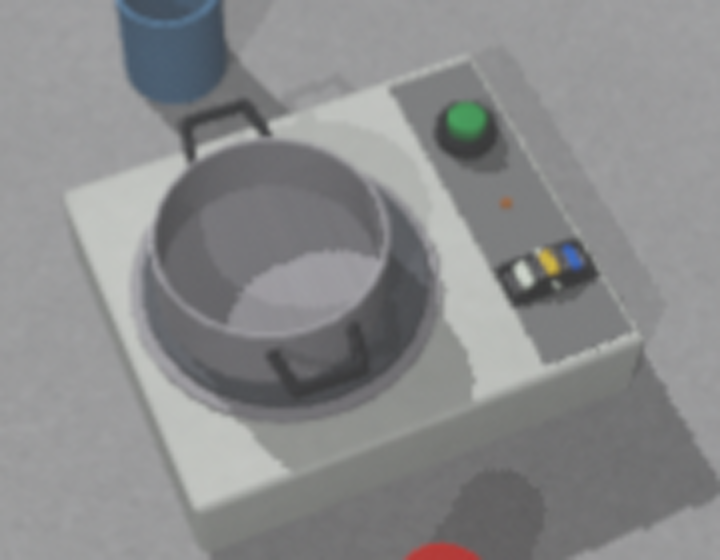

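View pics/dz.png

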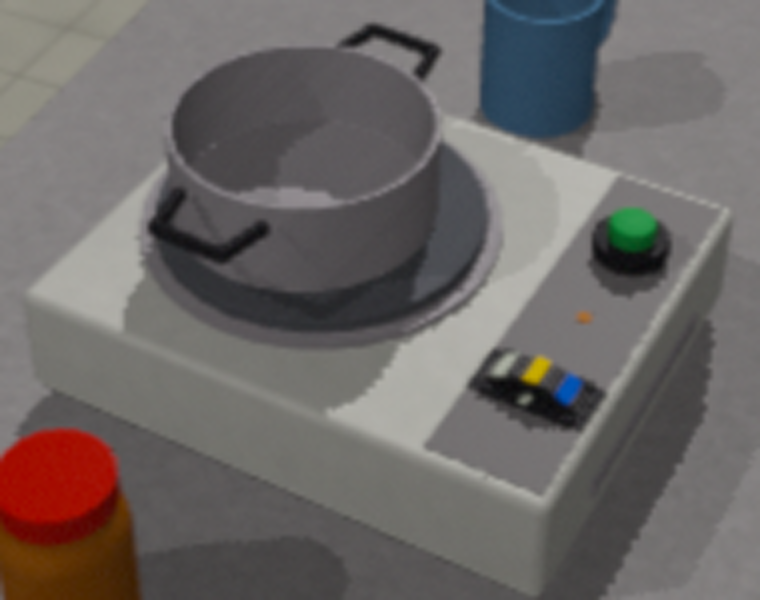

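```bash
python3 - <<'E'
from h import *
a=load("scene0.npz");b=load("side0.npz")
S={"A":(358,164.5),"B":(399.2,233.7),"C":(289.2,277.5),"D":(256.7,198.7)}
Q={"A":(402,218),"B":(357,288.7),"C":(228,239)}
P={}
for k in S:
    P[k]=onz(a,S[k],.075); print(k,P[k].round(4), onz(b,Q[k],.075).round(4) if k in Q else "")
    if k in Q: print("  tri",[np.round(v,4) for v in tri([ray(a,S[k]),ray(b,Q[k])])])
print("AB",np.linalg.norm(P["A"]-P["B"]),"BC",np.linalg.norm(P["B"]-P["C"]),"CD",np.linalg.norm(P["D"]-P["C"]),"AD",np.linalg.norm(P["A"]-P["D"]))
for nm,u,v,z in(("green",(356.3,179.6),(377.6,222),.097),("yel",(377.,215.5),(353.7,257.2),.089),("blue",(382.4,213.5),(361.5,262),.085)):
    print(nm,onz(a,u,z).round(4),onz(b,v,z).round(4),[np.round(w,4) for w in tri([ray(a,u),ray(b,v)])])
E
```

```text
A [ 0.4426 -0.0185  0.075 ] [ 0.4402 -0.0117  0.075 ]
  tri [array([ 0.4409, -0.021 ,  0.069 ]), array([0.0015, 0.0015])]
B [0.4646 0.2183 0.075 ] [0.4616 0.2187 0.075 ]
  tri [array([0.4626, 0.2164, 0.0716]), array([0.0005, 0.0005])]
C [0.757  0.1961 0.075 ] [0.7479 0.2019 0.075 ]
  tri [array([0.7556, 0.1916, 0.0638]), array([0.0004, 0.0004])]
D [ 0.7346 -0.045   0.075 ] 
AB 0.23783944279753647 BC 0.29334013313374296 CD 0.2421277454004073 AD 0.2931835682947047
green [0.483  0.0374 0.097 ] [0.4786 0.0489 0.097 ] [array([0.4806, 0.0339, 0.0871]), array([0.0026, 0.0026])]
yel [0.4909 0.1537 0.089 ] [0.4909 0.1587 0.089 ] [array([0.4911, 0.1541, 0.0864]), array([0.0018, 0.0018])]
blue [0.474  0.1531 0.085 ] [0.4739 0.1608 0.085 ] [array([0.4741, 0.1538, 0.081 ]), array([0.0027, 0.0027])]
```

```bash
python3 - <<'E'
from h import *
from rig import monitor
T=tool(monitor.state()); print(T.round(3))
E
```

```text
[[-0.938 -0.     0.346  0.233]
 [-0.346  0.001 -0.938 -0.633]
 [ 0.    -1.    -0.001  0.245]
 [ 0.     0.     0.     1.   ]]
```

```bash
python3 -m crank '[[0,0,0,-36,0,-28,0],[0,0,0,-36,0,-28,0],[0,0,0,-36,0,-28,0],[0,0,0,-36,0,-28,0],[0,0,0,-36,0,-28,0],[0,0,0,-36,0,-28,0],[0,0,0,-36,0,-28,0],[0,0,0,-36,0,-28,0],[0,0,0,-36,0,-28,0]]'
```

```text
time: 1.05
position: [0.4508, -0.2833, 0.2453]
tool_rot: [-0.124, 0.696, -0.696, 0.124]
wrist_force: [0.9, 0.2, -0.3]
opening: 0.0002
```

```bash
python3 -m crank '[[0,0,0,-20,0,-44,0],[0,0,0,-20,0,-44,0],[0,0,0,-20,0,-44,0],[0,0,0,-20,0,-44,0],[0,0,0,-20,0,-44,0],[0,0,0,-20,0,-44,0],[0,0,0,-20,0,-44,0],[0,0,0,-20,0,-44,0],[0,0,0,-20,0,-44,0]]'; python3 -m crank '[[0,-0.14,0,0,0,0,0],[0,-0.14,0,0,0,0,0],[0,-0.14,0,0,0,0,0],[0,-0.14,0,0,0,0,0],[0,-0.14,0,0,0,0,0],[0,-0.14,0,0,0,0,0],[0,-0.14,0,0,0,0,0],[0,-0.14,0,0,0,0,0],[0,-0.14,0,0,0,0,0],[0,-0.14,0,0,0,0,0]]'
```

```text
time: 1.95
position: [0.4821, 0.1507, 0.2454]
tool_rot: [0.124, -0.696, 0.696, -0.124]
wrist_force: [0.5, -0.3, -0.2]
opening: 0.0003
time: 2.95
position: [0.4822, 0.1487, 0.2452]
tool_rot: [0.545, -0.451, 0.451, -0.545]
wrist_force: [-0.1, 0.6, 0.7]
opening: -0.0002
```

```bash
python3 -m crank '[[0,-0.14,0,0,0,0,0],[0,-0.14,0,0,0,0,0],[0,-0.14,0,0,0,0,0],[0,-0.14,0,0,0,0,0],[0,-0.14,0,0,0,0,0],[0,-0.14,0,0,0,0,0],[0,-0.14,0,0,0,0,0],[0,-0.14,0,0,0,0,0],[0,-0.14,0,0,0,0,0],[0,-0.04,0,0,0,0,0],[0,0,0,0,0,0,0]]'; python3 - <<'E'
from h import *
from rig import monitor,cams
s=monitor.state();T=tool(s)
c=cams.camera("wrist");np.savez("w1.npz",T=T,**c);cv2.imwrite("pics/w1.png",c["color"][:,:,::-1])
c=cams.camera("side");np.savez("s1.npz",**c);cv2.imwrite("pics/s1.png",c["color"][:,:,::-1])
print(T.round(3),s["q"].round(2) if hasattr(s["q"],"round") else s["q"])
E
```

```text
time: 4.05
position: [0.4822, 0.1485, 0.2451]
tool_rot: [0.706, -0.032, 0.031, -0.706]
wrist_force: [0.2, -0.4, 0.9]
opening: -0.0004
[[ 0.996 -0.001  0.089  0.482]
 [-0.089 -0.     0.996  0.149]
 [-0.001 -1.    -0.     0.245]
 [ 0.     0.     0.     1.   ]] [ 0.21  0.42 -0.85  1.86  0.36  1.03  0.69]
```

View pics/w1.png

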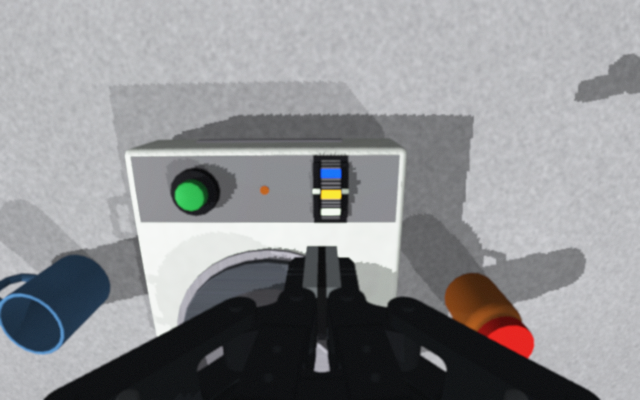

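View pics/s1.png

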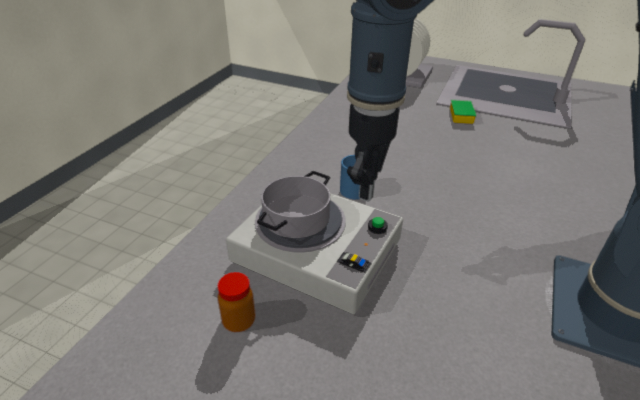

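```bash
python3 - <<'E'
from h import *
c=load("w1.npz");T=c["T"];d=load("s1.npz")
cv2.imwrite("pics/w1z.png",cv2.resize(c["color"][140:240,120:420,::-1],None,fx=2.6,fy=2.6,interpolation=2))
for nm,lo,hi in(("green",(50,90,40),(80,255,255)),("blue",(108,120,50),(130,255,255)),("yel",(18,120,80),(32,255,255)),("white",(0,0,190),(179,30,255))):
    r=(150,150,360,235) if nm!="white" else (305,150,356,235)
    for b in blobs(c,lo,hi,r):print(nm,b)
X={}
for nm,uv,z in(("cornA",(128,152),.075),("cornB",(404,152),.075),("lineL",(316,191),.08),("lineR",(346,191),.08)):
    X[nm]=onz(c,uv,z,T);print(nm,X[nm].round(4))
for nm,lo,hi,z in(("green",(50,90,40),(80,255,255),.097),("yel",(18,120,80),(32,255,255),.089)):
    b=blobs(c,lo,hi,(150,150,360,235));b=max(b)[2];print(nm,onz(c,b,z,T).round(4))
    a=load("scene0.npz");e=load("side0.npz")
    u,v=((356.3,179.6),(377.6,222)) if nm=="green" else ((377.,215.5),(353.7,257.2))
    print("  tri3",[np.round(w,4) for w in tri([ray(a,u),ray(e,v),ray(c,b,T)])])
E
```

```text
green (np.int32(873), [174, 179, 34, 33], [190.5, 195.0])
blue (np.int32(249), [319, 168, 23, 11], [330.2, 173.0])
yel (np.int32(211), [320, 189, 22, 10], [330.5, 193.6])
white (np.int32(215), [305, 150, 51, 5], [330.2, 151.7])
white (np.int32(36), [312, 189, 8, 5], [315.5, 191.0])
white (np.int32(5), [343, 190, 4, 2], [344.4, 190.8])
white (np.int32(112), [321, 209, 19, 6], [330.2, 211.5])
white (np.int32(620), [305, 222, 51, 13], [330.3, 228.4])
cornA [ 0.4431 -0.0162  0.075 ]
cornB [0.4651 0.2231 0.075 ]
lineL [0.4917 0.1448 0.08  ]
lineR [0.494  0.1708 0.08  ]
green [0.4811 0.0413 0.097 ]
  tri3 [array([0.4816, 0.0371, 0.09  ]), array([0.0035, 0.0025, 0.0018])]
yel [0.4925 0.1571 0.089 ]
  tri3 [array([0.4917, 0.1563, 0.0891]), array([0.0024, 0.0019, 0.0011])]
```

View pics/w1z.png

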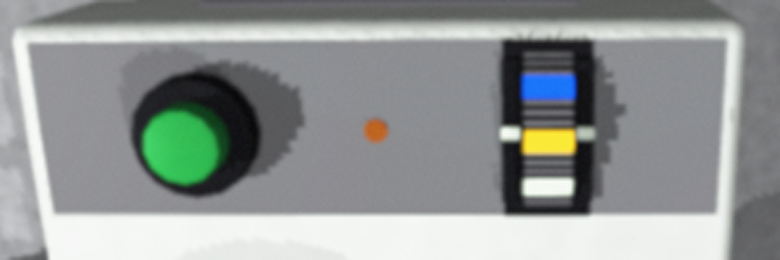

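```bash
python3 -m crank '[[0,0,0,0,33,9,0],[0,0,0,0,33,0,0],[0,0,0,0,33,0,0],[0,0,0,0,30,0,0],[0,0,0,0,0,0,0],[0,0,0,0,4,0,0],[0,0,0,0,2,0,0],[0,0,0,0,0,0,0]]'; python3 - <<'E'
from h import *
from rig import monitor,cams
s=monitor.state();T=tool(s)
print(s["wrist_force"],s["position"])
c=cams.camera("wrist");np.savez("w2.npz",T=T,**c);cv2.imwrite("pics/w2.png",c["color"][:,:,::-1])
c=cams.camera("side");np.savez("s2.npz",**c);cv2.imwrite("pics/s2.png",cv2.resize(c["color"][165:315,220:410,::-1],None,fx=4,fy=4,interpolation=2))
E
```

```text
time: 4.95
position: [0.4837, 0.158, 0.1114]
tool_rot: [-0.706, 0.031, -0.032, 0.707]
wrist_force: [-0.3, -1.4, -0.2]
opening: -0.0002
[-0.32390901 -1.3729409  -0.21563619] [0.48369839 0.15797245 0.11136301]
```

View pics/w2.png

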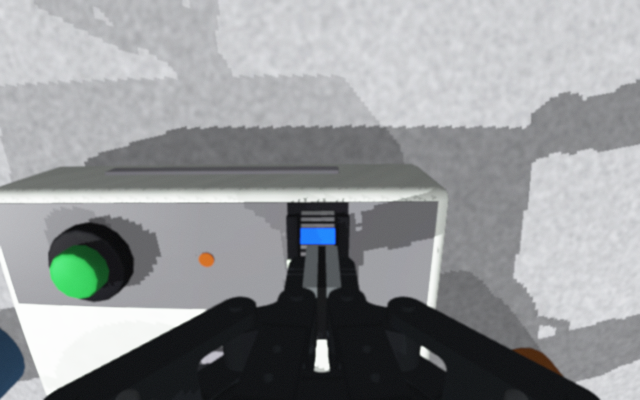

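View pics/s2.png

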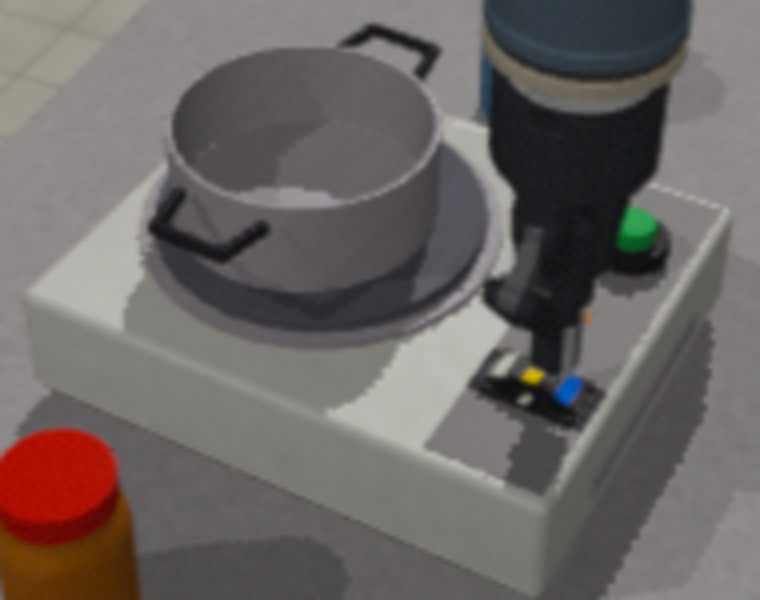

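```bash
python3 -m crank '[[0,0,0,0,3,0,0],[0,0,0,0,2,0,0],[0,0,0,0,0,0,0]]'; python3 -m crank '[[0,0,0,0,1,0,0],[0,0,0,0,0,0,0]]';python3 -m crank '[[0,0,0,0,1,0,0],[0,0,0,0,0,0,0]]'
```

```text
time: 5.35
position: [0.483, 0.1577, 0.1051]
tool_rot: [0.706, -0.032, 0.031, -0.706]
wrist_force: [-0.1, 0.7, 0.3]
opening: -0.0001
time: 5.55
position: [0.483, 0.1578, 0.1042]
tool_rot: [0.706, -0.031, 0.031, -0.706]
wrist_force: [-0.5, -0.4, -0.1]
opening: -0.0001
time: 5.75
position: [0.4831, 0.1578, 0.1032]
tool_rot: [0.706, -0.031, 0.031, -0.706]
wrist_force: [-0.2, 0.6, -0.4]
opening: 0.0
```

```bash
python3 -m crank '[[0,0,0,0,1,0,0],[0,0,0,0,0,0,0]]'; python3 -m crank '[[0,0,0,0,1,0,0],[0,0,0,0,0,0,0]]'
```

```text
time: 5.95
position: [0.4831, 0.1578, 0.1024]
tool_rot: [-0.706, 0.031, -0.031, 0.706]
wrist_force: [0.2, -0.6, 3.2]
opening: -0.0001
time: 6.15
position: [0.4832, 0.1578, 0.1014]
tool_rot: [-0.706, 0.031, -0.031, 0.706]
wrist_force: [-0.1, -0.4, 4.8]
opening: 0.0001
```

```bash
python3 -m crank '[[0,0,0,0,1.2,0,0],[0,0,0,0,0,0,0]]'; python3 -m crank '[[0,0,0,2,0,0,0],[0,0,0,2,0,0,0],[0,0,0,2,0,0,0],[0,0,0,0,0,0,0]]'; python3 - <<'E'
from h import *
from rig import monitor,cams
s=monitor.state()
print(s["wrist_force"],s["position"])
c=cams.camera("wrist");np.savez("w3.npz",**c);cv2.imwrite("pics/w3.png",c["color"][150:350,200:450,::-1])
E
```

```text
time: 6.35
position: [0.4832, 0.1578, 0.1002]
tool_rot: [-0.706, 0.031, -0.032, 0.706]
wrist_force: [-0.7, -0.5, 6.3]
opening: 0.0004
time: 6.75
position: [0.4895, 0.1573, 0.1004]
tool_rot: [-0.706, 0.031, -0.032, 0.706]
wrist_force: [0.3, -0.9, 6.0]
opening: -0.0001
[ 0.32004707 -0.85456542  6.02662501] [0.48950207 0.15728443 0.10035238]
```

View pics/w3.png

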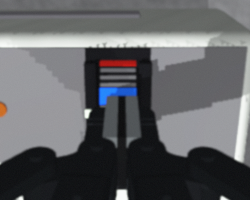

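```bash
python3 -m crank '[[0,0,0,2,0,0,0],[0,0,0,2,0,0,0],[0,0,0,0,0,0,0]]'; python3 -m crank '[[0,0,0,2,0,0,0],[0,0,0,2,0,0,0],[0,0,0,0,0,0,0]]';  python3 - <<'E'
from h import *
from rig import monitor,cams
s=monitor.state()
c=cams.camera("wrist");np.savez("w4.npz",T=tool(s),**c);cv2.imwrite("pics/w4.png",cv2.resize(c["color"][200:330,260:390,::-1],None,fx=4,fy=4,interpolation=2))
c=cams.camera("side");np.savez("s4.npz",**c);cv2.imwrite("pics/s4.png",cv2.resize(c["color"][235:285,330:380,::-1],None,fx=10,fy=10,interpolation=2))
E
```

```text
time: 7.1
position: [0.4938, 0.1569, 0.1004]
tool_rot: [-0.706, 0.031, -0.032, 0.707]
wrist_force: [0.8, -0.5, 6.6]
opening: -0.0003
time: 7.4
position: [0.4981, 0.1566, 0.1005]
tool_rot: [-0.706, 0.031, -0.032, 0.707]
wrist_force: [1.3, -1.3, 5.7]
opening: -0.0002
```

View pics/w4.png

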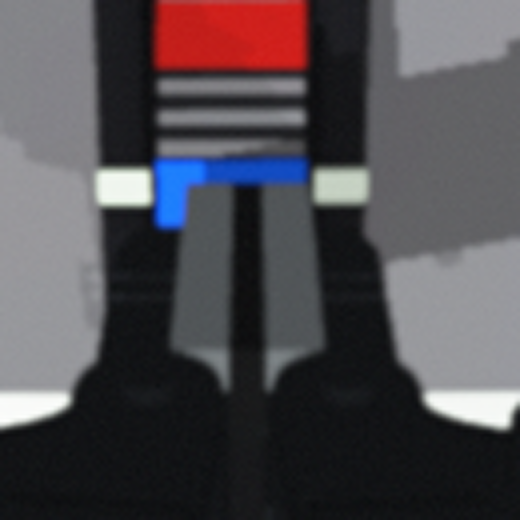

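View pics/s4.png

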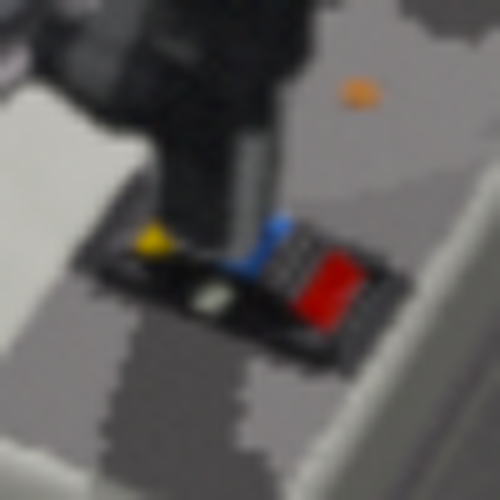

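```bash
python3 -m crank '[[0,0,0,2,0,0,0],[0,0,0,0,0,0,0]]'; python3 -m crank '[[0,0,0,0,-2,0,0],[0,0,0,0,-2,0,0],[0,0,0,0,-6,0,0],[0,0,0,0,-30,0,0],[0,0,0,-10,-40,0,0],[0,0,0,-10,-40,0,0],[0,0,0,0,0,0,0],[0,0,0,0,0,0,0]]';  python3 - <<'E'
from h import *
from rig import monitor,cams
s=monitor.state();T=tool(s)
c=cams.camera("wrist");np.savez("w5.npz",T=T,**c);cv2.imwrite("pics/w5.png",c["color"][:,:,::-1])
cv2.imwrite("pics/w5z.png",cv2.resize(c["color"][150:270,230:410,::-1],None,fx=4,fy=4,interpolation=2))
for nm,lo,hi in(("green",(50,90,40),(80,255,255)),("blue",(108,120,50),(130,255,255)),("yel",(18,120,80),(32,255,255)),("white",(0,0,180),(179,40,255)),("red",(0,150,120),(8,255,255))):
    for b in blobs(c,lo,hi,(80,130,420,250)):
        if nm=="green":print(onz(c,b[2],.097,T).round(4))
        print(nm,b)
print(T.round(4), s["wrist_force"])
E
```

```text
time: 7.7
position: [0.5001, 0.1564, 0.1005]
tool_rot: [-0.706, 0.031, -0.032, 0.707]
wrist_force: [1.9, -0.9, 5.6]
opening: -0.0
time: 8.5
position: [0.4791, 0.1581, 0.221]
tool_rot: [0.706, -0.031, 0.032, -0.706]
wrist_force: [-0.7, -0.9, -1.4]
opening: 0.0001
[0.4809 0.0418 0.097 ]
green (np.int32(1008), [151, 191, 37, 36], [168.9, 208.3])
blue (np.int32(123), [307, 202, 25, 11], [319.7, 207.2])
yel (np.int32(177), [308, 222, 23, 8], [319.4, 225.5])
white (np.int32(8851), [80, 130, 320, 120], [206.6, 208.0])
white (np.int32(4), [149, 133, 2, 3], [149.2, 134.0])
white (np.int32(5), [125, 135, 3, 4], [126.0, 136.6])
white (np.int32(36), [300, 202, 8, 5], [303.4, 203.8])
white (np.int32(14), [333, 202, 5, 3], [334.9, 203.1])
red (np.int32(210), [309, 180, 21, 10], [319.0, 184.5])
[[ 9.961e-01  1.700e-03  8.870e-02  4.791e-01]
 [-8.870e-02 -1.000e-04  9.961e-01  1.581e-01]
 [ 1.700e-03 -1.000e+00  1.000e-04  2.210e-01]
 [ 0.000e+00  0.000e+00  0.000e+00  1.000e+00]] [-0.72568294 -0.87881244 -1.36571459]
```

View pics/w5.png

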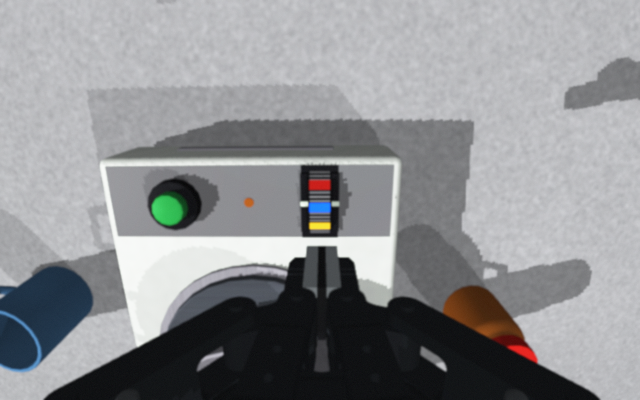

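View pics/w5z.png

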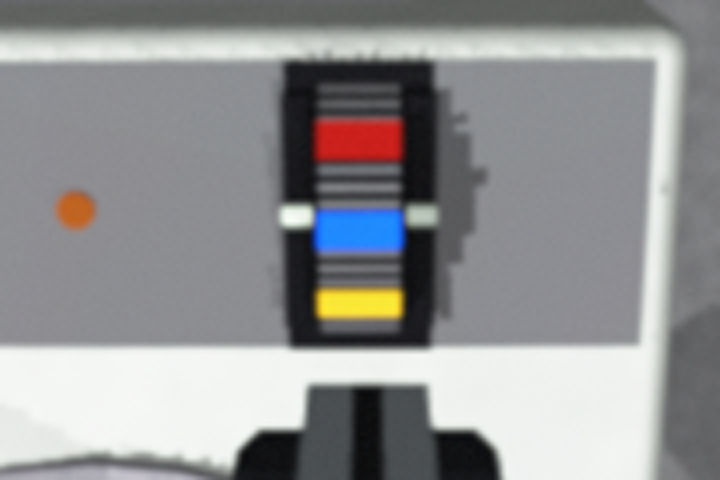

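```bash
python3 -m crank '[[0,0,0,4,0,-40,0],[0,0,0,4,0,-40,0],[0,0,0,4,0,-37,0],[0,0,0,0,40,0,0],[0,0,0,0,40,0,0],[0,0,0,0,18,0,0],[0,0,0,0,0,0,0],[0,0,0,0,0,0,0]]';  python3 - <<'E'
from h import *
from rig import monitor,cams
s=monitor.state();print(s["position"],s["wrist_force"])
c=cams.camera("side");cv2.imwrite("pics/s6.png",cv2.resize(c["color"][165:315,220:410,::-1],None,fx=4,fy=4,interpolation=2))
c=cams.camera("wrist");cv2.imwrite("pics/w6.png",c["color"][:,:,::-1])
E
```

```text
time: 9.35
position: [0.4803, 0.0408, 0.1217]
tool_rot: [-0.706, 0.032, -0.03, 0.707]
wrist_force: [0.3, 0.2, 0.8]
opening: 0.0001
[0.48029396 0.04079842 0.12169608] [0.29820731 0.21239712 0.75072315]
```

View pics/s6.png

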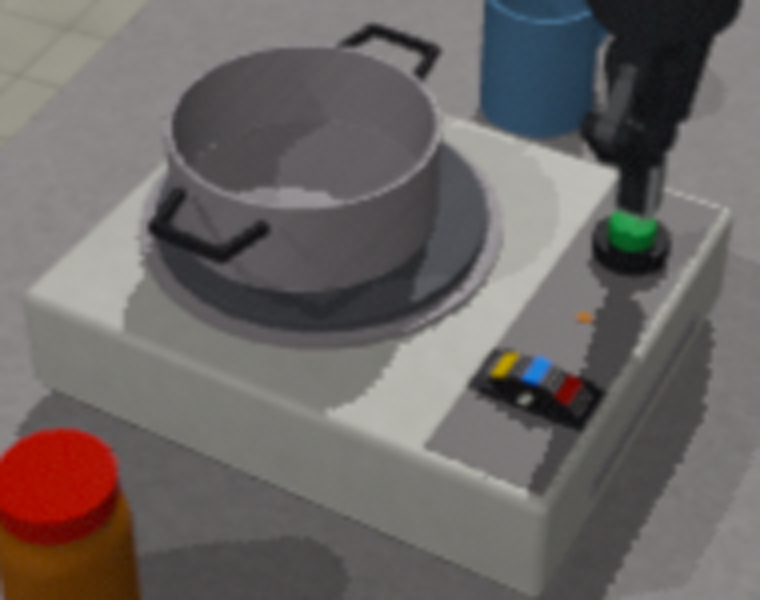

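View pics/w6.png

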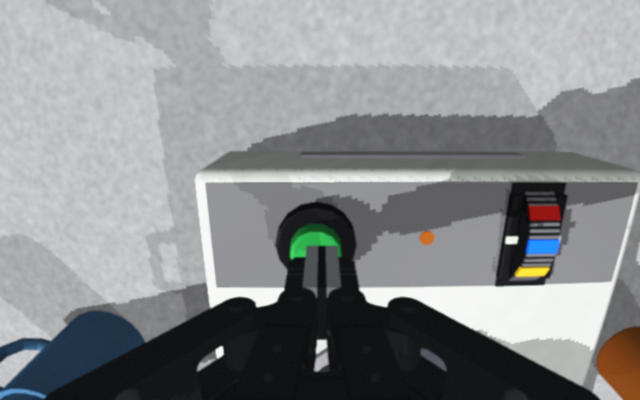

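```bash
python3 -m crank '[[0,0,0,0,4,0,0],[0,0,0,0,4,0,0],[0,0,0,0,2,0,0],[0,0,0,0,0,0,0]]'; python3 -m crank '[[0,0,0,0,1,0,0],[0,0,0,0,1,0,0],[0,0,0,0,0,0,0]]'; python3 -m crank '[[0,0,0,0,1,0,0],[0,0,0,0,1,0,0],[0,0,0,0,0,0,0]]'
```

```text
time: 9.85
position: [0.4805, 0.0404, 0.1119]
tool_rot: [0.706, -0.031, 0.031, -0.706]
wrist_force: [-0.8, -0.7, -0.5]
opening: 0.0
time: 10.15
position: [0.4808, 0.0406, 0.1101]
tool_rot: [-0.706, 0.031, -0.031, 0.706]
wrist_force: [0.2, -0.3, 1.0]
opening: 0.0002
time: 10.45
position: [0.4808, 0.0406, 0.1081]
tool_rot: [-0.706, 0.031, -0.031, 0.706]
wrist_force: [0.1, 0.3, 3.2]
opening: -0.0001
```

```bash
python3 -m crank '[[0,0,0,0,1,0,0],[0,0,0,0,1,0,0],[0,0,0,0,1,0,0],[0,0,0,0,0,0,0]]'; python3 -m crank '[[0,0,0,0,0.5,0,0],[0,0,0,0,0,0,0]]'; python3 -m crank '[[0,0,0,0,0.5,0,0],[0,0,0,0,0,0,0]]'
```

```text
time: 10.85
position: [0.4808, 0.0406, 0.1051]
tool_rot: [0.706, -0.031, 0.031, -0.706]
wrist_force: [0.2, 0.7, 4.3]
opening: -0.0002
time: 11.05
position: [0.4808, 0.0406, 0.105]
tool_rot: [0.707, -0.031, 0.032, -0.706]
wrist_force: [-1.4, -1.5, 10.9]
opening: -0.0002
time: 11.25
position: [0.4808, 0.0406, 0.1049]
tool_rot: [0.707, -0.031, 0.032, -0.706]
wrist_force: [-3.5, -0.8, 18.5]
opening: 0.0004
```

```bash
python3 -m crank '[[0,0,0,0,-2,0,0],[0,0,0,0,-3,0,0],[0,0,0,0,-4,0,0],[0,0,0,0,-10,0,0],[0,0,0,0,-30,0,0],[0,0,0,0,-40,0,0],[0,0,0,0,-40,0,0],[0,0,0,0,0,0,0],[0,0,0,0,0,0,0],[0,0,0,0,0,0,0]]';  python3 - <<'E'
from h import *
from rig import monitor,cams
s=monitor.state();T=tool(s);print(s["position"],s["wrist_force"])
c=cams.camera("wrist");cv2.imwrite("pics/w7.png",c["color"][:,:,::-1])
b=max(blobs(c,(50,90,40),(80,255,255),(150,100,460,250)));print("green",b,onz(c,b[2],.097,T).round(4))
for nm,lo,hi in (("blue",(108,120,50),(130,255,255)),("white",(0,0,180),(179,40,255))):print(nm,blobs(c,lo,hi,(430,150,500,250)))
c=cams.camera("side");cv2.imwrite("pics/s7.png",cv2.resize(c["color"][165:315,220:410,::-1],None,fx=4,fy=4,interpolation=2))
a=load("side0.npz")["color"].astype(int)
print("green side before/after",blobs(load("side0.npz"),(50,90,40),(80,255,255),(350,200,400,240)),blobs(c,(50,90,40),(80,255,255),(350,200,400,240)))
for n,lo,hi,r in(("jar",(0,150,120),(8,255,255),(210,260,265,340)),("mug",(95,80,40),(120,255,255),(330,150,380,205))):
    for cc in (load("side0.npz"),c): print(n,max(blobs(cc,lo,hi,r)))
c=cams.camera("scene");cv2.imwrite("pics/c7.png",cv2.resize(c["color"][150:290,240:420,::-1],None,fx=4,fy=4,interpolation=2))
E
```

```text
time: 12.25
position: [0.4801, 0.0401, 0.2326]
tool_rot: [0.707, -0.032, 0.031, -0.706]
wrist_force: [0.3, -0.3, -0.0]
opening: -0.0001
[0.48006328 0.04008845 0.23255435] [ 0.26350242 -0.34575709 -0.02304345]
green (np.int32(952), [302, 174, 34, 35], [318.5, 190.8]) [0.481  0.0395 0.097 ]
blue [(np.int32(87), [452, 185, 24, 10], [462.4, 189.5])]
white [(np.int32(36), [442, 185, 8, 5], [445.3, 186.9]), (np.int32(6), [476, 186, 2, 3], [476.5, 187.0]), (np.int32(2131), [430, 219, 70, 31], [464.7, 234.3])]
green side before/after [(np.int32(119), [372, 217, 13, 11], [377.6, 222.0])] [(np.int32(119), [372, 217, 13, 11], [377.6, 222.0])]
jar (np.int32(593), [218, 272, 31, 24], [233.0, 283.7])
jar (np.int32(594), [218, 272, 31, 24], [233.0, 283.8])
mug (np.int32(1200), [340, 155, 34, 44], [355.2, 175.9])
mug (np.int32(1198), [340, 155, 34, 44], [355.2, 175.9])
```

View pics/w7.png

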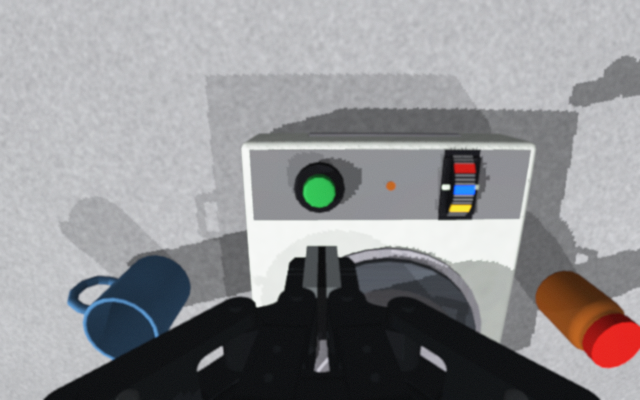

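View pics/s7.png

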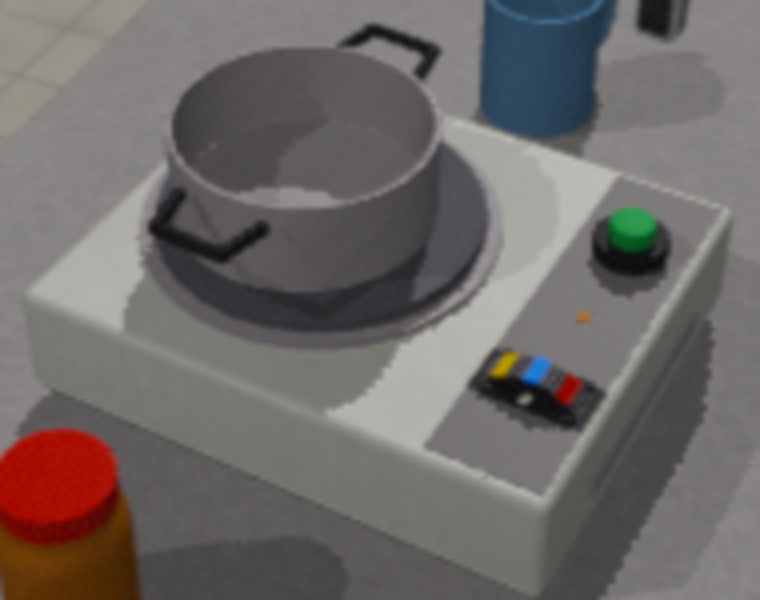

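View pics/c7.png

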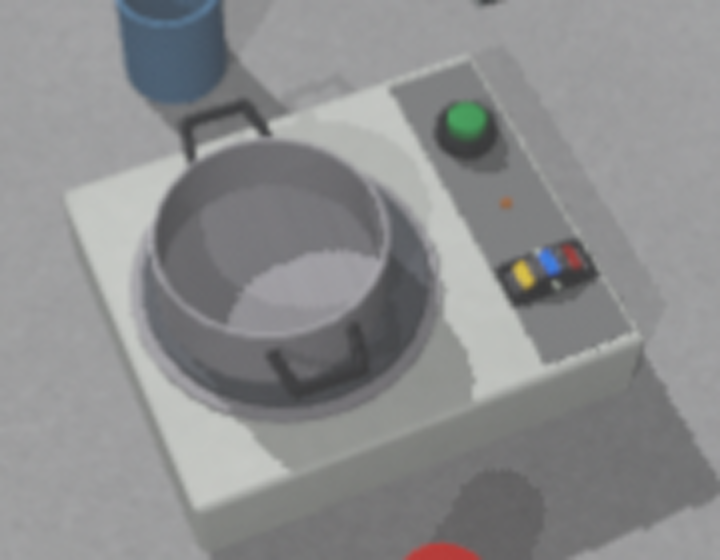

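All three views show the blue mark between the white lines and the button up again. Hotplate, pan, mug and jar stand at the same pixels as before, and the gripper is clear of everything.

```bash
python3 -c "
from rig import close_job
print(close_job())"
```

```text
the job is handed in; nothing more can be done
None
```

I turned the heat wheel to its third position, pressed the power button fully in and let it come up, then handed the job in at about 12.5 s of robot time (limit 51 s).

- **Wheel:** It started at yellow. One stroke of about 17 mm along the hotplate's +x, with the closed fingertips pressing at about 6 N (roughly 2 mm in), took it one click to blue. I checked that blue sat between the white lines before touching the button.
- **Button:** I pressed it until it stopped. It moved about 5.5 to 6 mm, and the force then rose from 4 N to 18.5 N with almost no further travel. That final force is more than the 5 N the button needs. I then lifted the fingers off.
- **Last checks:**
  - The wrist, side and scene views all show blue between the lines.
  - In the side view the button is back at exactly its original pixels.
  - The mug and jar are within 0.1 pixel of where they started. I compared the pan and hotplate case only by eye, and they look unmoved.
  - The wrist force read near zero with the gripper about 12 cm above the strip.
- **Disagreement:** The three-view measurement put the button top at 90 mm, against 97 mm from the given sizes. I used the given size, and touching the button at about 97 mm confirmed it.

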